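# Fetch the cooled crucible out of the desiccator and onto the balance

## Robot

A 7-joint arm with a two-finger parallel gripper is mounted at the origin on the work surface. World frame = base frame: x ahead of the robot, y to its left, z up, the work surface at z = 0. Lengths are in m, angles in degrees, forces in N, time in s.
With the tool pointing down it reaches from about 0.425 to 0.95 m from the base axis. Payload 16.7 kg.
Tool frame: the origin (TCP) lies at the very end of the fingers, on their centre line; the grasp point (between the pads) lies grip_point_offset behind it (grip_point_offset is the distance from the TCP to the grasp point, in m); x points along the fingers, z is the direction in which the jaws open and shut, and the axes are right-handed (so a half turn about x gives the same grasp; the last joint's range is limited). The gripper opens to 94 mm and grips with 3 to 60 N. Pads are 16 mm wide; open, the fingers measure 119 mm over their backs; the gripper's body (75 mm by 177 mm) begins 78 mm behind the grasp point.
Start: joints at [-78.237, 24.414, 4.234, 92.017, -1.954, 63.644, -3.845], TCP at [0.234, 0.633, 0.205] pointing down, gripper open.
Joint ranges: [-163.25, 163.25], [-28.42, 122.38], [-70.27, 78.77], [12.13, 141.07], [-58.53, 238.53], [9.26, 117.41], [-156.51, 156.51]. Speed limits (degrees/s): [108.29, 108.29, 136.94, 136.94, 172.46, 172.46, 172.46].

## Interface

Orientations are given as a 3x3 rotation matrix whose columns are the frame's x, y, z axes.
In Python, from cell import sense, read_camera, camera_model, close_job, grip_point_offset gives the robot as it stands.
- The arm moves only by the tool servo_tool, never from a script. Its argument "increments" is text: rows parted by semicolons, each of 4 numbers parted by spaces: the shift along the tool's x, y, z in cm, then the turn about the tool's x in degrees. A call has 1 to 20 rows; each row is the pose to reach, as a shift and turn from the pose commanded when the call began, along the tool's axes at that moment; what a row does not reach only later rows make up. A row lasts 1/8 s, in which the tool goes at most 62.5 mm and 10.7 degrees, less where a joint would pass 70% of its speed; a pose out of reach is approached as far as the arm can. A call with a gripper value outside its range is refused whole. "claw" is the opening, from -1 (shut) to 1 (fully open), so that 0 is half open, set as the call begins (left out, the last holds). The fingers move at their own pace and stop on an object; the grip force is fixed at half the most. Time passes only in rows, so rows that repeat a pose let the fingers close. It gives the time, the measured TCP pose, the force and the opening at its end, in the units of the state.
- sense(): the state, without advancing time (a new reading comes with each control period).
- read_camera(name): name is "side" or "top"; returns (picture, depth): 420x560x3 uint8, red, green, blue; 420x560 float32, m along the optical axis (not along the pixel's ray), 0 where there is no reading.
- camera_model(name): a dict with "fov_y" (degrees; the focal length in pixels is half the picture's height over the tangent of half this angle, whatever the lens; pixels are square), "cx", "cy" (the principal point, pixels), "dist" ([k1, k2, p1, p2, k3] as OpenCV has them; the pictures are not rectified), "R" (3x3) and "t" (3): a world point X has camera coordinates R X + t. Camera axes: x right, y down, z forward; pixel columns grow to the right and rows downward; lengths in m; the calibration is good to about 2 mm. A picture is of the moment at which its call begins. camera_model takes no time and is no camera call.
- close_job(): hands the job in, once; it reports no verdict.
The state is a dict: "time": time; "q": joint angles; "qvel": joint speeds; "effort": joint torques, N m; "tcp_pos": TCP position; "ee_rot": TCP orientation; "ft_force": force on the tool from outside, world axes, zero at the start; "moment": the same for the moment, N m; "width": finger opening in m.
Only numpy, scipy, OpenCV 4.12 (cv2) and the standard library are available. Lean on these libraries where they do the work, as an engineer would, in place of code of your own. Each camera call takes 0.05 s, during which the arm holds its last target. There are 200 camera calls.

## Task

The crucible in the closed desiccator is the next thing to weigh: clear the big chrome calibration weight off the balance pan and stand it in the empty half of the weight tray, lift the glass lid off the desiccator without knocking the crucible under it and set it down gently, knob up, wholly on the blue mat, and then stand the crucible gently, upright, in the middle of the empty pan. Leave the desiccator open, as its desiccant is to be changed next. Do not disturb the small weight, the spare crucible or the jar.

Things in the scene. Friction and masses are not known exactly. Their poses are not given: they have to be found in the camera images.
- desiccator: Lower part of the clear glass desiccator, fixed. Open round vessel 120 mm high; flat top flange 206 mm in outer diameter, 10 mm thick, mouth 156 mm wide. Origin: centre of its underside. A white perforated plate inside, top face 54 mm above the origin, carries the crucible, whose top is 14 mm above the flange. It stands on one side of the slab, the mat on the other, either way round.
- lid: Clear glass domed lid, loose (no suction), 0.5 to 0.9 kg, at the start on the desiccator's flange, 120 mm over the slab. Origin: centre of its rim's lower face, z up. Rim 206 mm in diameter, 10 mm thick; dome 56 mm high inside, 62 mm outside. Round glass knob on top: neck 24 mm in diameter at 66 to 72 mm, straight grip 36 mm in diameter at 79 to 99 mm, top at 104 mm above the origin.
- lid_mat: Blue rubber mat for the lid, 250 mm square, 3 mm thick, fixed. Origin: centre of its underside, on the slab; sides along its x and y axes.
- crucible: Tan fire clay crucible to be weighed, an open round cup 80 mm high, 62 mm in outer diameter over its upper 25 mm, tapering to 44 mm at the foot, walls 6 mm, 0.13 to 0.27 kg, loose. Origin: centre of its underside, z up. At the start it stands upright inside the closed desiccator, up to about 10 mm off its middle.
- spare_crucible: A second crucible of the same make, standing on the slab. A bystander. Origin: centre of its underside.
- weight: Chrome 500 g calibration weight, loose: a cylinder 38 mm in diameter and 52 mm high, above it a neck 16 mm in diameter, then a lifting knob 25 mm in diameter from 59 to 70 mm, top at 72 mm. Origin: centre of its underside, z up. At the start it stands on the balance pan.
- small_weight: Chrome 200 g weight of the same shape, 28 mm in diameter and 53 mm high, standing in the other half of the tray. A bystander. Origin: centre of its underside.
- balance: Cream top-pan balance 280 mm long (x), 200 mm wide (y), fixed. Origin: centre of its underside. Its dark console with the display, at its +x end, rises to about 85 mm; the housing is 65 mm high elsewhere. The black rocker switch is on the +x end face.
- pan_center (a point): Middle of the top face of the round stainless weighing pan, 130 mm in diameter, flat, 85 mm above the slab; 60 mm from the balance's origin towards its -x end. The pan does not sink noticeably.
- tray: Dark wooden weight tray, 100 mm (x) by 200 mm (y), walls 7 mm thick and 22 mm high, divided across the middle by an 18 mm high partition into two halves about 90 mm square with green felt floors 6 mm above the slab; fixed. Origin: centre of its underside. The half on its +y side is empty, the other holds the small weight.
- tray_free (a point): Middle of the felt floor of the tray's empty half, 6 mm above the slab; axes as the tray's.
- jar: Amber glass jar with a black cap, 68 mm in diameter and 100 mm high, standing on the slab. A bystander. Origin: centre of its underside.

How it is judged (in metres and radians):
On the way:
1. the weight stands in the tray's empty half and the lid lies on the mat (in either order), while the crucible is not yet on the pan (x of weight in the frame of tray_free between -0.032 and 0.032 m and y of weight in the frame of tray_free between -0.032 and 0.032 m and z of weight in the frame of tray_free between -0.004 and 0.006 m and angle between weight's own z axis and vertical below 0.1 rad and linear speed of each of weight, lid below 0.02 m/s and angular speed of each of weight, lid below 0.2 rad/s and horizontal distance between lid and lid_mat below 0.022 m and z of lid in the frame of lid_mat between -0.001 and 0.009 m and angle between lid's own z axis and vertical below 0.06 rad and horizontal distance between crucible and pan_center above 0.1 m), for 0.2 s.
At the end, for the whole second after the job is handed in: The big weight stands upright on the felt of the tray's empty half; the lid lies knob up and flat on the mat, its middle within 22 mm of the mat's middle, so that its whole rim is on the mat; the crucible stands upright on the pan, its middle within 20 mm of the pan's; all three are at rest (x of weight in the frame of tray_free between -0.032 and 0.032 m and y of weight in the frame of tray_free between -0.032 and 0.032 m and z of weight in the frame of tray_free between -0.004 and 0.006 m and angle between weight's own z axis and vertical below 0.1 rad and linear speed of each of weight, lid, crucible below 0.02 m/s and angular speed of each of weight, lid, crucible below 0.2 rad/s and horizontal distance between lid and lid_mat below 0.022 m and z of lid in the frame of lid_mat between -0.001 and 0.009 m and angle between lid's own z axis and vertical below 0.06 rad and horizontal distance between crucible and pan_center below 0.02 m and z of crucible in the frame of pan_center between -0.004 and 0.006 m and angle between crucible's own z axis and vertical below 0.08 rad); the robot touches nothing.
It fails at once if the lid knocks the crucible (over 4 N between them) (contact force between lid and crucible above 4 N).
It fails at once if the lid is tipped by more than 0.5 rad, dropped (moving at over 0.45 m/s with no finger on it, a fall of about 10 mm), or pressed on the mat with over 90 N (angle between lid's own z axis and vertical above 0.5 rad or (contact force between the fingers and lid below 0.1 N and linear speed of lid above 0.45 m/s) or contact force between lid and lid_mat above 90 N).
It fails at once if the crucible is tipped by more than 0.6 rad, dropped (in the same sense), or pressed on the balance with over 50 N (angle between crucible's own z axis and vertical above 0.6 rad or (contact force between the fingers and crucible below 0.1 N and linear speed of crucible above 0.45 m/s) or contact force between crucible and balance above 50 N).
It fails at once if the small weight, the spare crucible or the jar is moved by more than 20 mm or tipped by more than 0.3 rad (distance of any of small_weight, spare_crucible, jar from where it was at the start of the episode above 0.02 m or angle between any of small_weight, spare_crucible, jar's own z axis and vertical above 0.3 rad).
It also fails if it takes over 72 s, if anything falls off the work surface, if the arm or the gripper's body presses on something with over 40 N, if the wrist force passes 120 N, or if a joint passes its speed limit or range.

## Working session

There is one attempt and no reset: what is moved stays moved. The work goes in short steps, Python scripts to look and compute and a tool call to move; the robot and the scene stay as the last step left them, time stands still between calls to the robot, and variables do not carry over. Pictures are saved under pics/ and viewed, about 8 in all and at most 12, crops included, and the job is handed in when it is done.

Besides the shell and the picture viewer there is one more tool, called after "Request:" as name(argument=value, ...) on one line, values as JSON. servo_tool: Moves the arm, as the interface text tells. Its arguments: {"type":"object","properties":{"increments":{"type":"string"},"claw":{"type":"number"}},"required":["increments"]}

```bash
mkdir -p pics
cat > h.py <<'E'
import numpy as np, cv2
from cell import *
def shot(n,tag):
    im,d=read_camera(n); cv2.imwrite(f'pics/{tag}.png',im[:,:,::-1]); np.save(f'pics/{tag}.npy',d); return im,d
def K(m,H=420):
    f=H/2/np.tan(np.radians(m['fov_y'])/2); return np.array([[f,0,m['cx']],[0,f,m['cy']],[0,0,1.]])
def ray(n,uv):
    m=camera_model(n); p=cv2.undistortPoints(np.array(uv,float).reshape(-1,1,2),K(m),np.array(m['dist'],float)).reshape(-1,2)
    R=np.array(m['R']);t=np.array(m['t']); return -R.T@t,(R.T@np.c_[p,np.ones(len(p))].T).T
def atz(n,uv,z):
    c,d=ray(n,uv); z=np.broadcast_to(z,len(d)); return c+d*((z-c[2])/d[:,2])[:,None]
def cloud(n,d):
    v,u=np.mgrid[:420,:560]; c,r=ray(n,np.stack([u,v],-1).reshape(-1,2)); return (c+r*d.reshape(-1,1)).reshape(420,560,3)
def proj(n,X):
    m=camera_model(n); return cv2.projectPoints(np.array(X,float).reshape(-1,1,3),cv2.Rodrigues(np.array(m['R']))[0],np.array(m['t'],float),K(m),np.array(m['dist'],float))[0].reshape(-1,2)
E
python3 - <<'E'
from h import *
a,_=shot('top','t0'); b,_=shot('side','s0')
s=sense(); print(s['time'],s['tcp_pos'],np.round(s['ee_rot'],3).tolist(),s['width'],grip_point_offset)
for n in('top','side'):
    m=camera_model(n); print(n,ray(n,[[280,210]]),m['fov_y'],m['dist'])
E
```

```text
0.1 [0.23439328 0.63257942 0.20485779] [[-0.0, -0.938, 0.347], [-0.001, 0.347, 0.938], [-1.0, -0.0, -0.001]] 0.09401486879065242 0.0188
top (array([ 0.40171484, -0.00998204,  1.17844749]), array([[ 0.17001277, -0.00821953, -0.98577789]])) 56.36424921570527 [-0.08162633  0.          0.          0.          0.        ]
side (array([ 0.13838744, -0.59588558,  0.79373654]), array([[ 0.43164266,  0.58674777, -0.68517052]])) 56.26918519520899 [-0.03947676  0.          0.          0.          0.        ]
```

View pics/t0.png

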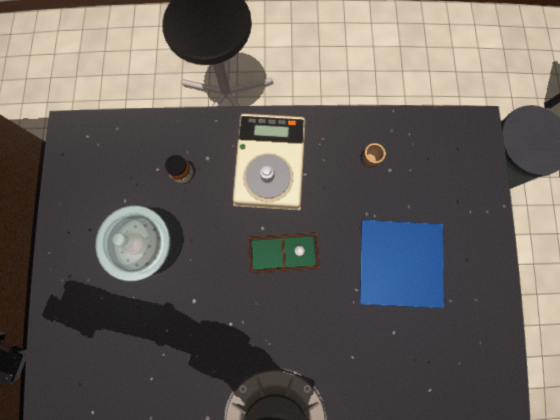

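View pics/s0.png

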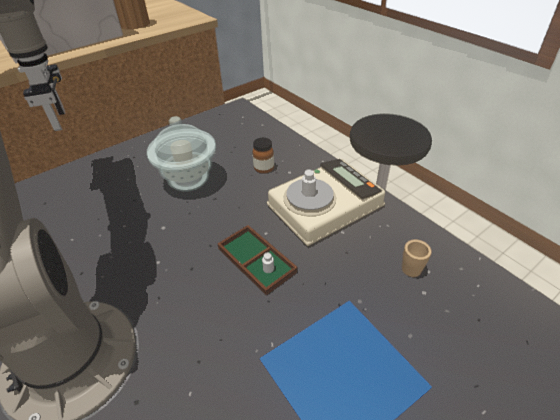

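Top view: the desiccator is at (134,243) with the knob near (119,239), the mat at (402,264) and the weight at (267,173). The tray is at (284,253) with its empty half on the left, the jar at (178,168) and the spare crucible at (374,155). I'll enlarge the parts that matter.

Run:
```python
from h import *
a=cv2.imread('pics/t0.png'); b=cv2.imread('pics/s0.png')
c=lambda i,u,v,w,h,s:cv2.resize(i[v:v+h,u:u+w],None,fx=s,fy=s,interpolation=cv2.INTER_CUBIC)
A=c(a,90,200,90,90,4.4444);B=c(a,225,105,90,90,4.4444)
cv2.imwrite('pics/c0.png',np.vstack([np.hstack([A,B])[:, :800],np.hstack([cv2.resize(c(a,240,225,90,50,4),(400,200)) ,cv2.resize(c(b,140,110,80,40,4),(400,200))])]))
hsv=cv2.cvtColor(a,cv2.COLOR_BGR2HSV); m=cv2.inRange(hsv,(100,150,80),(125,255,255))
p=np.argwhere(m)[:,::-1]; r=cv2.minAreaRect(p.astype(np.float32)); print('mat',r, atz('top',[r[0]],.003), atz('top',cv2.boxPoints(r),.003).round(4).tolist())
d=np.load('pics/t0.npy'); P=cloud('top',d)
for uv in [(267,173),(255,180),(280,180),(119,239),(134,244),(110,225),(300,251),(374,155),(176,163)]: print(uv,P[uv[1],uv[0]].round(3))
# pan by height
w=(abs(P[...,2]-.085)<.004); w[:, :235]=0; w[:140]=0;w[215:]=0;w[:,310:]=0; q=np.argwhere(w)[:,::-1]; 
if len(q)>20: print('pan',cv2.minEnclosingCircle(q.astype(np.float32)),P[w].mean(0))
w=(abs(P[...,2]-.065)<.004); w[:, :225]=0;w[:,315:]=0; w[225:]=0
if w.sum(): 
  r=cv2.minAreaRect((P[w][:,:2]*1000).astype(np.float32)); print('housing',r)
for n,uv in(('top',(268,176)),):print(atz(n,[uv],.085))
print('tray',atz('top',[(249,237),(317,234),(319,269),(252,272)],.022).round(4).tolist())
```

```text
mat ((402.3302001953125, 263.41656494140625), (84.55286407470703, 84.20697784423828), 2.2025983333587646) [[ 0.43920879 -0.38368902  0.003     ]] [[0.3234, -0.2469, 0.003], [0.5723, -0.2674, 0.003], [0.5594, -0.5281, 0.003], [0.3089, -0.4984, 0.003]]
(267, 173) [0.68  0.016 0.155]
(255, 180) [0.679 0.052 0.084]
(280, 180) [ 0.679 -0.02   0.08 ]
(119, 239) [0.497 0.382 0.223]
(134, 244) [0.488 0.36  0.179]
(110, 225) [0.539 0.431 0.17 ]
(300, 251) [ 0.476 -0.075  0.062]
(374, 155) [ 0.772 -0.313  0.018]
(176, 163) [0.729 0.28  0.097]
pan ((276.9700012207031, 166.02999877929688), 35.42610549926758) [0.69294932 0.01191792 0.08443265]
housing ((750.1016845703125, 10.29974365234375), (195.3721160888672, 277.4245300292969), 85.99071502685547)
[[0.68993423 0.01445688 0.085     ]]
tray [[0.5209, 0.0729, 0.022], [0.5281, -0.1284, 0.022], [0.4256, -0.1316, 0.022], [0.4184, 0.0638, 0.022]]
```

View pics/c0.png

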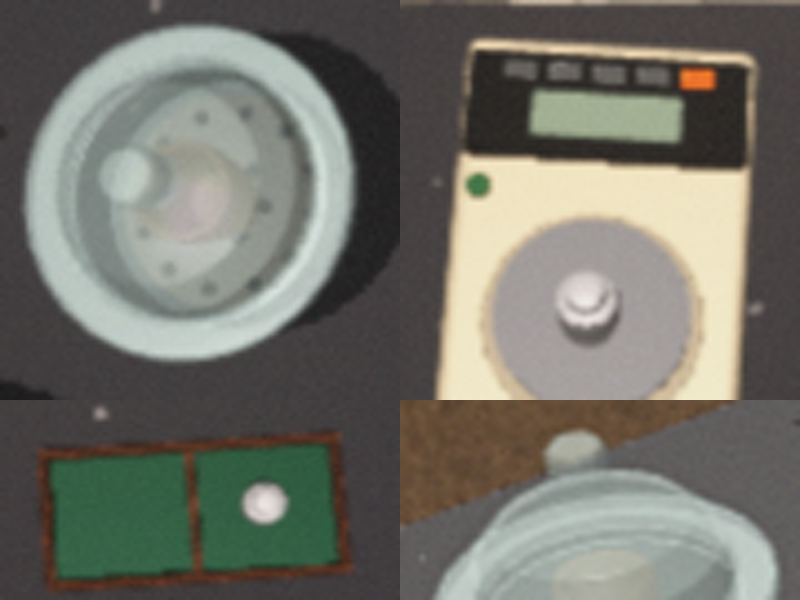

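The knob is at about (119,238.7) in the top view and (175,120) in the side view. The weight's knob is at (266.6,171), the pan's centre is near (268,177) and the felt of the empty half is centred near (267,254). Next I turn these into positions and cross-check them.

Run:
```python
from h import *
def tri(u1,u2):
    c1,d1=ray('top',[u1]);c2,d2=ray('side',[u2]);d1,d2=d1[0],d2[0]
    s=np.linalg.lstsq(np.c_[d1,-d2],c2-c1,rcond=None)[0];a,b=c1+s[0]*d1,c2+s[1]*d2; return ((a+b)/2).round(4),np.linalg.norm(a-b).round(4)
print('knob',tri((119.2,238.7),(175,120.6)),'weight',tri((266.6,171.5),(309.5,174)))
# rim circle from depth/colour: glassy rim outline at z .130
a=cv2.imread('pics/t0.png').astype(int); m=((a[...,1]-a[...,2]>8)&(a[...,1]>95)).astype(np.uint8); m[:, :85]=0;m[:,185:]=0;m[:195]=0;m[295:]=0
c=max(cv2.findContours(m,0,1)[0],key=cv2.contourArea)[:,0]; h=cv2.convexHull(c)[:,0]
X=atz('top',h,.129); A=np.c_[2*X[:,:2],np.ones(len(X))]; s=np.linalg.lstsq(A,(X[:,:2]**2).sum(1),rcond=None)[0]
print('rim',len(h),s[:2].round(4),np.sqrt(s[2]+s[0]**2+s[1]**2))
for ang in(0,):print('rim manual',atz('top',[(133,243.2)],.129))
P=cloud('top',np.load('pics/t0.npy'))
w=(abs(P[...,2]-.085)<.006)&(P[...,0]<.757)&(P[...,0]>.6)&(abs(P[...,1]-.015)<.07)
w=cv2.morphologyEx(w.astype(np.uint8),2,np.ones((3,3)))>0
print('pan',cv2.minEnclosingCircle((P[w][:,:2]*1000).astype(np.float32)),atz('top',[(268,177)],.085))
print('free',atz('top',[(267.2,254.4)],.006))
w=(P[...,2]>.145)&(abs(P[...,0]-.68)<.04)&(abs(P[...,1]-.015)<.04);print('wt',P[w].mean(0),w.sum())
w=(P[...,2]>.205)&(abs(P[...,0]-.497)<.04)&(abs(P[...,1]-.38)<.04);print('kn',P[w].mean(0),P[w].min(0),P[w].max(0),w.sum())
# goal for first move: above weight
R=np.array(sense()['ee_rot']);p=np.array(sense()['tcp_pos']); print((R.T@(np.array([.68,.016,.28])-p)).round(4)*100, np.degrees(np.arctan2(R[1,2],R[0,2])))
```

```text
knob (array([0.4972, 0.3838, 0.2186]), np.float64(0.0013)) weight (array([0.687 , 0.0158, 0.1506]), np.float64(0.0038))
rim 35 [0.4965 0.3836] 0.10152911841224536
rim manual [[0.49442047 0.38091867 0.129     ]]
pan ((690.4351196289062, 13.97938346862793), 65.38024139404297) [[0.68696174 0.01446896 0.085     ]]
free [[0.47020218 0.01962869 0.006     ]]
wt [0.68647633 0.01586719 0.15535975] 71
kn [0.49615391 0.38263085 0.22095362] [0.47939479 0.36804488 0.20600603] [0.51470972 0.40254725 0.22786429] 180
[ -7.46 -63.21 -42.34] 69.67010554564247
```

Request:
servo_tool(increments="-3 0 0 0; -7 -0.6 -0.4 1; -9 -2.5 -1.7 3; -9 -5.7 -3.8 6; -9 -9.5 -6.4 10; -9 -13.9 -9.3 15; -9 -18.3 -12.3 20; -9 -23.4 -15.7 26; -9 -28.4 -19 31; -9 -33.5 -22.4 37; -9 -38.6 -25.8 42; -9 -43.6 -29.2 48; -9 -48 -32.1 53; -9 -52.5 -35.1 58; -9 -56.3 -37.6 62; -9 -59.4 -39.8 66; -9 -61.3 -41 68; -9 -62.6 -41.9 69; -9 -63.2 -42.3 69.7; -9 -63.2 -42.3 69.7")

```text
time: 2.6
tcp_pos: [0.6801, 0.0171, 0.2954]
ee_rot: [[-0.0, -0.0, 1.0], [0.0, 1.0, 0.0], [-1.0, 0.0, -0.0]]
ft_force: [-0.0, 1.3, 0.4]
width: 0.0941
```

Request:
servo_tool(increments="1 0 0.5 0; 4 -0.1 0.7 0; 8 -0.1 0.7 0; 12 -0.1 0.7 0; 15 -0.1 0.7 0; 17 -0.1 0.7 0; 18.2 -0.1 0.7 0; 18.9 -0.1 0.7 0; 18.9 -0.1 0.7 0")

```text
time: 3.72
tcp_pos: [0.6873, 0.0157, 0.1067]
ee_rot: [[0.0, 0.001, 1.0], [0.0, 1.0, -0.001], [-1.0, 0.0, 0.0]]
ft_force: [0.4, -0.4, 0.4]
width: 0.0938
```

Request:
servo_tool(increments="0 0 0 0; 0 0 0 0; 0 0 0 0; 0 0 0 0; 0 0 0 0; 0 0 0 0; 0 0 0 0; 0 0 0 0", claw=-1)

```text
time: 4.72
tcp_pos: [0.6873, 0.0157, 0.1065]
ee_rot: [[0.0, 0.001, 1.0], [-0.0, 1.0, -0.001], [-1.0, -0.0, 0.0]]
ft_force: [1.1, 0.1, -0.1]
width: 0.0376
```

Request:
servo_tool(increments="-1 0 0 0; -3.5 0 0 0; -6 0 -0.5 0; -6 0 -2 0; -6 0 -5 0; -6 0.2 -9 0; -6 0.2 -13 0; -6 0.2 -17 0; -6 0.2 -20 0; -6 0.2 -21.3 0; -5 0.2 -21.6 0; -2 0.2 -21.6 0; 2 0.2 -21.6 0; 5 0.2 -21.6 0; 6.8 0.2 -21.6 0; 7.2 0.2 -21.6 0; 7.5 0.2 -21.6 0; 7.5 0.2 -21.6 0")

```text
time: 6.98
tcp_pos: [0.4716, 0.0178, 0.0318]
ee_rot: [[0.001, 0.001, 1.0], [0.0, 1.0, -0.001], [-1.0, 0.0, 0.001]]
ft_force: [-0.2, -0.2, -4.7]
width: 0.0371
```

Request:
servo_tool(increments="0.1 0 0 0; 0.2 0 0 0; 0.3 0 0 0; 0.4 0 0 0; 0.4 0 0 0")

```text
time: 7.6
tcp_pos: [0.4711, 0.0178, 0.0275]
ee_rot: [[-0.0, 0.001, 1.0], [-0.0, 1.0, -0.001], [-1.0, -0.0, -0.0]]
ft_force: [0.3, -0.3, -4.3]
width: 0.0373
```

Request:
servo_tool(increments="0.1 0 0 0; 0.1 0 0 0")

```text
time: 7.85
tcp_pos: [0.4713, 0.0178, 0.0272]
ee_rot: [[0.0, 0.001, 1.0], [0.001, 1.0, -0.001], [-1.0, 0.001, 0.0]]
ft_force: [-7.2, -1.0, 22.4]
width: 0.0374
```

Request:
servo_tool(increments="0.1 0 0 0; 0.1 0 0 0")

```text
time: 8.1
tcp_pos: [0.4713, 0.0178, 0.0266]
ee_rot: [[0.0, 0.001, 1.0], [0.001, 1.0, -0.001], [-1.0, 0.001, 0.0]]
ft_force: [-10.7, -0.6, 33.9]
width: 0.0374
```

Contact made; release and rise.

Request:
servo_tool(increments="-0.1 0 0 0; -0.1 0 0 0; -0.1 0 0 0; -0.1 0 0 0; -0.1 0 0 0; -0.1 0 0 0", claw=1)

```text
time: 8.85
tcp_pos: [0.4711, 0.0178, 0.0265]
ee_rot: [[-0.0, 0.001, 1.0], [-0.0, 1.0, -0.001], [-1.0, -0.0, -0.0]]
ft_force: [-0.4, -1.0, 0.0]
width: 0.0922
```

Request:
servo_tool(increments="-1 0 0 0; -4 0 0 0; -9 0 0 0; -14 0 0 0; -19 0 0 0; -23 1 0 0; -25 4 0.2 0; -26 9 0.5 0; -26 14 1 0; -26 19 1.5 0; -26 24 2 0; -26 29 2.3 0; -26 33 2.5 0; -26 35.5 2.5 0; -26 36.6 2.5 0; -26 36.6 2.5 0")

```text
time: 10.85
tcp_pos: [0.4965, 0.3832, 0.2866]
ee_rot: [[0.0, 0.001, 1.0], [-0.0, 1.0, -0.001], [-1.0, -0.0, 0.0]]
ft_force: [-0.2, -0.3, 0.4]
width: 0.0941
```

Run:
```python
from h import *
a,_=shot('top','t1'); b,_=shot('side','s1'); s=sense(); print(s['tcp_pos'],s['q'])
a=cv2.imread('pics/t1.png');b=cv2.imread('pics/s1.png')
r=lambda i,u,v,w,h:cv2.resize(i[v:v+h,u:u+w],(400,300),interpolation=cv2.INTER_CUBIC)
cv2.imwrite('pics/c1.png',np.vstack([np.hstack([r(a,80,190,120,90),r(a,235,215,100,75)]),np.hstack([r(b,110,80,140,105),r(b,200,210,120,90)])]))
```

```text
[0.49681428 0.38224579 0.28678826] [-63.43656181  17.3769567   25.59263195  94.01620976  -7.85558417
  70.39104654 -36.34727758]
```

View pics/c1.png

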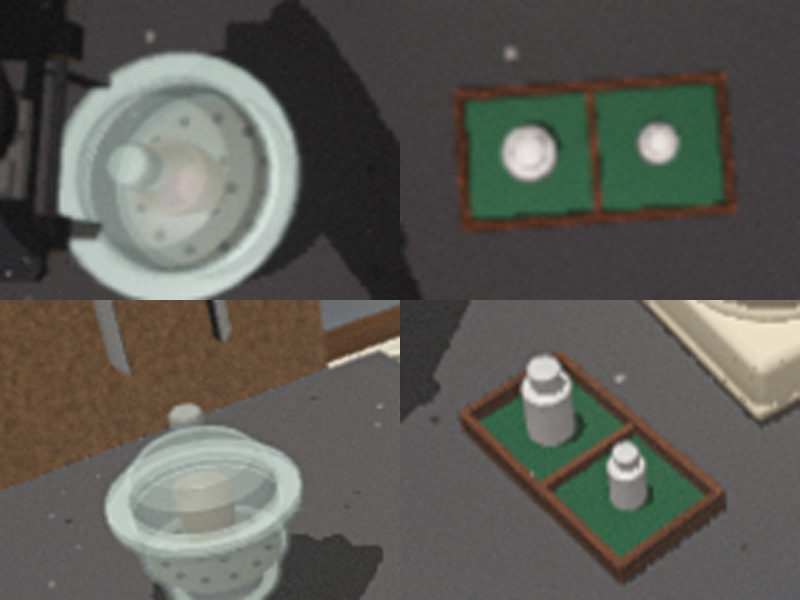

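The weight stands upright in the empty half. The fingers straddle the knob, so I descend and grip it.

Request:
servo_tool(increments="1 0 0 0; 3 0 0 0; 5.5 0 0 0; 7.5 0 0 0; 8.7 0 0 0; 9.3 0 0 0; 9.5 0 0 0; 9.5 0 0 0")

```text
time: 11.95
tcp_pos: [0.4966, 0.3839, 0.1919]
ee_rot: [[0.0, 0.001, 1.0], [0.0, 1.0, -0.001], [-1.0, 0.0, 0.0]]
ft_force: [-0.8, 0.2, -0.1]
width: 0.094
```

Request:
servo_tool(increments="0 0 0 0; 0 0 0 0; 0 0 0 0; 0 0 0 0; 0 0 0 0; 0 0 0 0; 0 0 0 0; 0 0 0 0", claw=-1)

```text
time: 12.95
tcp_pos: [0.4963, 0.3838, 0.1915]
ee_rot: [[-0.0, 0.001, 1.0], [-0.0, 1.0, -0.001], [-1.0, -0.0, -0.0]]
ft_force: [0.4, 0.4, 0.1]
width: 0.0351
```

Request:
servo_tool(increments="-0.2 0 0 0; -0.7 0 0 0; -1.5 0 0 0; -2.5 0 0 0; -3.6 0 0 0; -4.8 0 0 0; -5.8 0 0 0; -6.4 0 0 0; -6.5 0 0 0")

```text
time: 14.08
tcp_pos: [0.4964, 0.3839, 0.2568]
ee_rot: [[0.0, 0.001, 1.0], [0.0, 1.0, -0.001], [-1.0, 0.0, 0.0]]
ft_force: [0.2, -0.1, -7.3]
width: 0.035
```

Run:
```python
from h import *
shot('side','s2');b=cv2.imread('pics/s2.png')[20:200,80:320]
cv2.imwrite('pics/c2.png',cv2.resize(b,(800,600),interpolation=cv2.INTER_CUBIC)); s=sense(); print(s['tcp_pos'],s['ft_force'],s['moment'],s['width'])
```

```text
[0.49631896 0.38380985 0.25655738] [ 0.50148092  0.13646165 -6.89469509] [-0.05212344  0.06124747 -0.03328137] 0.035096649027220456
```

View pics/c2.png

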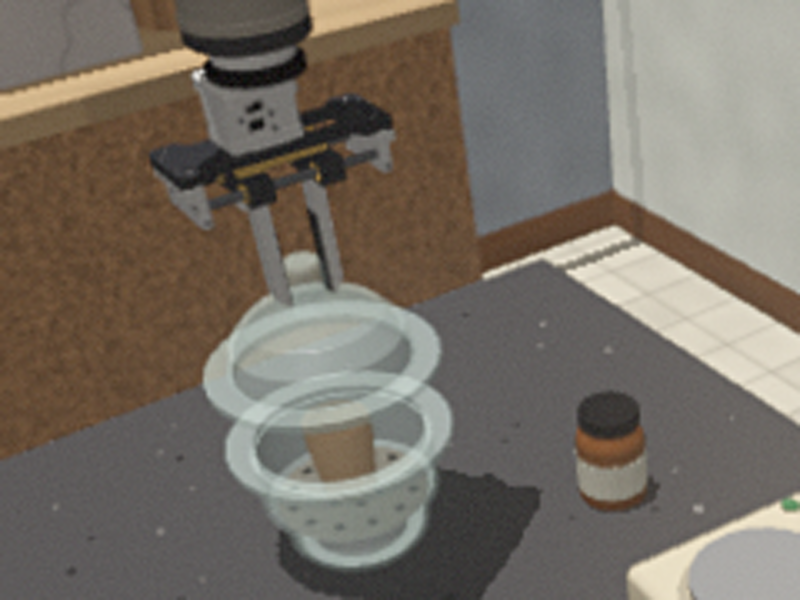

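The lid is level and clear of the crucible, which stands upright at picture (340,440). Next I carry the lid to the mat.

Request:
servo_tool(increments="-0.5 -0.5 0 0; -1 -1.8 0 0; -1 -4 0 0; -1 -7.2 0 0; -1 -11.2 0 0; -1 -15.8 0 0; -1 -20.8 0 0; -1 -26 0 0; -1 -31.2 0 0; -1 -36.5 0 0; -1 -42 0 0; -1 -47.4 -0.5 0; -1 -52.6 -1.2 0; -1 -57.6 -2.2 0; -1 -62.2 -3.2 0; -1 -66.4 -4 0; -1 -70 -4.8 0; -1 -73 -5.3 0; -1 -75.3 -5.6 0; -1 -76.6 -5.6 0")

```text
time: 16.62
tcp_pos: [0.4381, -0.3838, 0.2665]
ee_rot: [[0.0, 0.003, 1.0], [0.0, 1.0, -0.003], [-1.0, 0.0, 0.0]]
ft_force: [0.4, 0.1, -7.3]
width: 0.0351
```

Request:
servo_tool(increments="0 -0.3 0 0; 0 -0.3 0 0; 0 -0.3 0 0; 0 -0.3 0 0")

```text
time: 17.12
tcp_pos: [0.4402, -0.3846, 0.2665]
ee_rot: [[0.0, -0.0, 1.0], [0.0, 1.0, 0.0], [-1.0, 0.0, 0.0]]
ft_force: [0.5, -0.6, -5.9]
width: 0.0353
```

Run:
```python
from h import *
shot('top','t3');shot('side','s3');s=sense(); print(s['tcp_pos'],s['ft_force'],s['moment'],s['width'],s['q'])
a=cv2.imread('pics/t3.png')[190:340,320:480];b=cv2.imread('pics/s3.png')[220:420,230:460]
cv2.imwrite('pics/c3.png',np.hstack([cv2.resize(a,(400,375)),cv2.resize(b,(400,375))]))
```

```text
[ 0.4401531  -0.38478953  0.26655175] [-2.35027463e-01  5.32600712e-03 -6.11156335e+00] [-0.06051742  0.09378657  0.00889374] 0.03517917924059589 [ -6.22839884  17.89758299  51.88200505 101.88596153 -15.1735334
  67.56463997  50.18078317]
```

View pics/c3.png

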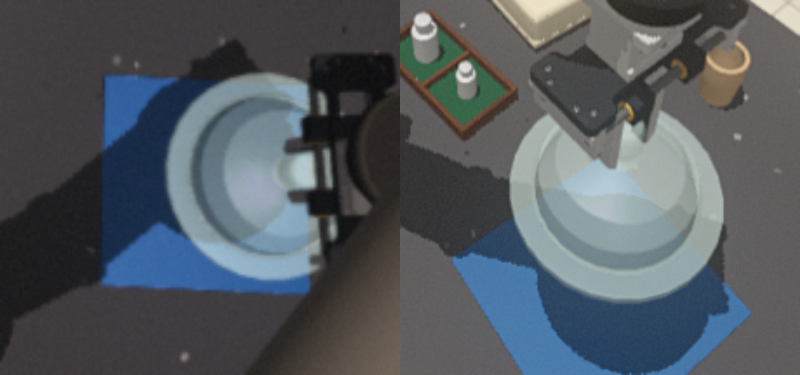

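Request:
servo_tool(increments="0.5 0 0 0; 2 0 0 0; 4.5 0 0 0; 7 0 0 0; 9.5 0 0 0; 12 0 0 0; 14 0 0 0; 15.8 0 0 0; 17.2 0 0 0; 18.2 0 0 0; 18.6 0 0 0; 18.8 0 0 0; 18.8 0 0 0; 18.8 0 0 0")

```text
time: 18.98
tcp_pos: [0.4401, -0.3853, 0.0789]
ee_rot: [[0.001, 0.001, 1.0], [-0.0, 1.0, -0.001], [-1.0, -0.0, 0.001]]
ft_force: [-0.3, 0.8, -6.9]
width: 0.0351
```

Request:
servo_tool(increments="0.1 0 0 0; 0.2 0 0 0; 0.3 0 0 0; 0.3 0 0 0")

```text
time: 19.48
tcp_pos: [0.4399, -0.3852, 0.0754]
ee_rot: [[-0.0, 0.001, 1.0], [0.0, 1.0, -0.001], [-1.0, 0.0, -0.0]]
ft_force: [0.9, 0.2, -5.7]
width: 0.0351
```

Request:
servo_tool(increments="0.1 0 0 0; 0.1 0 0 0")

```text
time: 19.73
tcp_pos: [0.4399, -0.3852, 0.0745]
ee_rot: [[-0.0, 0.001, 1.0], [-0.0, 1.0, -0.001], [-1.0, -0.0, -0.0]]
ft_force: [-0.3, -0.7, -6.5]
width: 0.0352
```

Request:
servo_tool(increments="0.05 0 0 0; 0.05 0 0 0")

```text
time: 19.98
tcp_pos: [0.44, -0.3852, 0.0744]
ee_rot: [[0.0, 0.001, 1.0], [0.0, 1.0, -0.001], [-1.0, 0.0, 0.0]]
ft_force: [-3.0, 3.3, 4.9]
width: 0.035
```

Request:
servo_tool(increments="0.05 0 0 0; 0.05 0 0 0")

```text
time: 20.23
tcp_pos: [0.44, -0.3853, 0.0744]
ee_rot: [[0.001, 0.001, 1.0], [0.0, 1.0, -0.001], [-1.0, 0.0, 0.001]]
ft_force: [-5.1, 5.1, 14.9]
width: 0.0354
```

Request:
servo_tool(increments="-0.1 0 0 0; -0.1 0 0 0; -0.1 0 0 0; -0.1 0 0 0; -0.1 0 0 0; -0.1 0 0 0; -0.1 0 0 0", claw=1)

```text
time: 21.1
tcp_pos: [0.4399, -0.3852, 0.0745]
ee_rot: [[-0.0, 0.001, 1.0], [-0.0, 1.0, -0.001], [-1.0, -0.0, -0.0]]
ft_force: [0.1, 0.0, -0.8]
width: 0.0938
```

Request:
servo_tool(increments="-1 0 0 0; -3 0 0 0; -7 0 0 0; -11 0 0 0; -15 1 0 0; -18 4 0.5 0; -20 8 1.5 0; -20 13 2.5 0; -20 18 3.5 0; -20 24 4.5 0; -20 29 5 0; -20 34 5 0; -20 38 5 0; -20 40 5 0; -20 40 5 0")

```text
time: 22.98
tcp_pos: [0.4902, 0.0156, 0.2755]
ee_rot: [[0.001, -0.001, 1.0], [0.001, 1.0, 0.001], [-1.0, 0.001, 0.001]]
ft_force: [-0.0, -1.1, 0.7]
width: 0.094
```

Run:
```python
from h import *
shot('top','t4');shot('side','s4');s=sense(); print(s['time'],s['tcp_pos'],s['width'])
r=lambda i,u,v,w,h:cv2.resize(i[v:v+h,u:u+w],(400,300),interpolation=cv2.INTER_CUBIC)
a=cv2.imread('pics/t4.png');b=cv2.imread('pics/s4.png')
cv2.imwrite('pics/c4.png',np.vstack([np.hstack([r(a,340,210,120,90+10)[:300],r(a,84,198,100,75)]),np.hstack([r(b,240,270,200,150),r(b,135,110,100,75)])]))
```

```text
23.075 [0.49020758 0.0137798  0.27517822] 0.09381607045679605
```

View pics/c4.png

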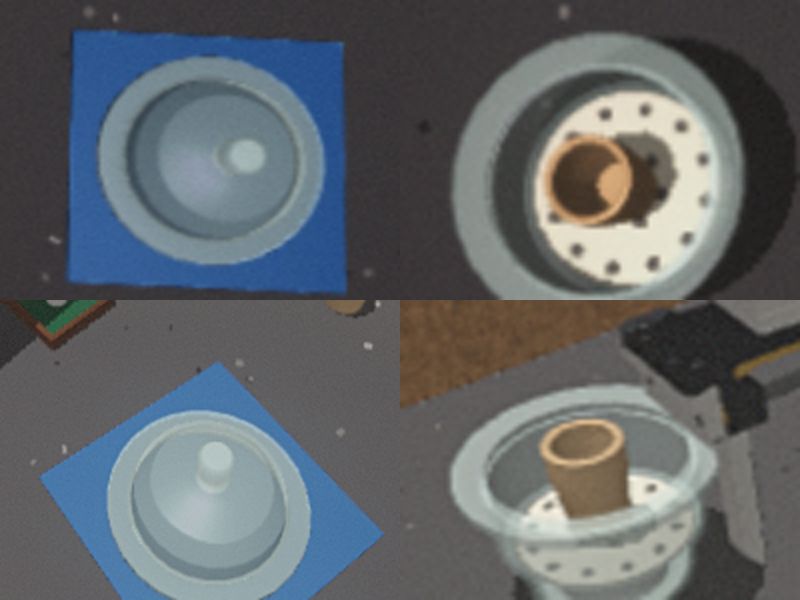

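The lid lies centred on the mat: its rim is at (212,160) against the mat's (208,160) in the crop. The crucible's rim is at top pixel (131.3,243) and side pixel (180.5,146).

Run:
```python
from h import *
print(atz('top',[(131.25,243)],.134),atz('side',[(180.5,146)],.134))
P=cloud('top',np.load('pics/t4.npy')); w=(abs(P[...,2]-.134)<.004)&(np.hypot(P[...,0]-.4965,P[...,1]-.3836)<.05); print(cv2.minEnclosingCircle((P[w][:,:2]*1000).astype(np.float32)),w.sum())
b=cv2.imread('pics/t4.png'); h=cv2.cvtColor(b,cv2.COLOR_BGR2HSV)
# lid rim vs mat
print('lid',proj('top',[[.44,-.385,.013],[.44,-.282,.013],[.44,-.488,.013]]).round(1).tolist(),'seen',340+212*.3,210+160/3)
```

```text
[[0.49452532 0.38393846 0.134     ]] [[0.49427696 0.38117479 0.134     ]]
((496.4191589355469, 386.12646484375), 30.733585357666016) 133
lid [[403.8, 263.0], [369.4, 263.5], [437.8, 262.4]] seen 403.6 263.3333333333333
```

Request:
servo_tool(increments="0 1 0 0; 0 4 0.1 0; 0 9 0.2 0; 0 15 0.3 0; 0 21 0.4 0; 0 27 0.5 0; 0 32 0.5 0; 0 35 0.5 0; 0 36.6 0.5 0; 0 36.9 0.5 0; 0 36.9 0.5 0; 0 36.9 0.5 0")

```text
time: 24.58
tcp_pos: [0.4958, 0.3825, 0.2748]
ee_rot: [[0.0, 0.002, 1.0], [0.0, 1.0, -0.002], [-1.0, 0.0, 0.0]]
ft_force: [-0.7, 0.3, 0.2]
width: 0.0942
```

Request:
servo_tool(increments="1 0 0 0; 3.5 0 0 0; 6.5 0 0 0; 9.5 0 0 0; 12.5 0 0 0; 14.8 0 0 0; 16.2 0 0 0; 17 0 0 0; 17 0 0 0")

```text
time: 25.7
tcp_pos: [0.4954, 0.3837, 0.1044]
ee_rot: [[-0.0, 0.001, 1.0], [-0.0, 1.0, -0.001], [-1.0, -0.0, -0.0]]
ft_force: [-0.2, 0.1, 0.2]
width: 0.094
```

Run:
```python
from h import *
shot('side','s5');b=cv2.imread('pics/s5.png')[90:195,115:255]
cv2.imwrite('pics/c5.png',cv2.resize(b,(700,525),interpolation=cv2.INTER_CUBIC)); s=sense(); print(s['time'],s['tcp_pos'],s['ft_force'],s['width'])
```

```text
25.75 [0.49560391 0.38387174 0.10488564] [ 0.17045883 -0.70508912  0.18273819] 0.09364728359948307
```

View pics/c5.png

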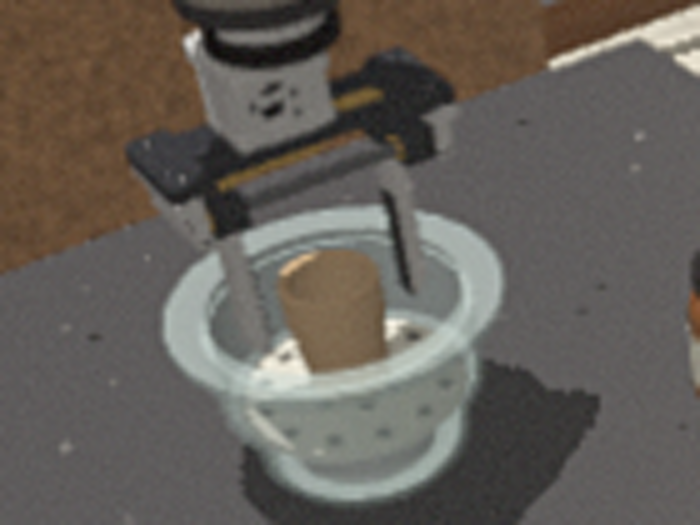

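The fingers straddle the crucible evenly, inside the mouth.

Request:
servo_tool(increments="0 0 0 0; 0 0 0 0; 0 0 0 0; 0 0 0 0; 0 0 0 0; 0 0 0 0; 0 0 0 0", claw=-1)

```text
time: 26.62
tcp_pos: [0.4954, 0.3839, 0.1046]
ee_rot: [[0.0, 0.001, 1.0], [0.0, 1.0, -0.001], [-1.0, 0.0, 0.0]]
ft_force: [-1.0, 0.2, 3.5]
width: 0.0621
```

Request:
servo_tool(increments="-0.3 0 0 0; -1 0 0 0; -2.5 0 0 0; -4.5 0 0 0; -6.5 0 0 0; -8.5 0 0 0; -10 0 0 0; -10.9 0 0 0; -11 0 0 0; -11 0 0 0")

```text
time: 27.88
tcp_pos: [0.4951, 0.3837, 0.214]
ee_rot: [[-0.001, 0.0, 1.0], [-0.001, 1.0, -0.0], [-1.0, -0.001, -0.001]]
ft_force: [-0.3, -0.5, -2.5]
width: 0.0619
```

Request:
servo_tool(increments="0 -0.7 0.4 0; 0 -2.2 1.2 0; 0 -4.8 2.5 0; 0 -8.5 4.5 0; 0 -12.5 6.6 0; 0 -16.6 8.8 0; 0 -20.7 10.9 0; 0 -24.7 13 0; 0 -28.4 15 0; 0 -31.7 16.8 0; 0 -34.3 18.1 0; 0 -36 19 0; 0 -36.7 19.4 0; 0 -36.9 19.5 0; 0 -36.9 19.5 0")

```text
time: 29.75
tcp_pos: [0.69, 0.0156, 0.2144]
ee_rot: [[-0.0, -0.001, 1.0], [0.0, 1.0, 0.001], [-1.0, 0.0, -0.0]]
ft_force: [0.0, -0.1, -2.8]
width: 0.0618
```

Request:
servo_tool(increments="0.5 0 0 0; 1.7 0 0 0; 3.2 0 0 0; 4.8 0 0 0; 6.2 0 0 0; 7.1 0 0 0; 7.4 0 0 0; 7.5 0 0 0; 7.5 0 0 0; 7.5 0 0 0")

```text
time: 31.0
tcp_pos: [0.6903, 0.0147, 0.1399]
ee_rot: [[0.0, 0.001, 1.0], [0.0, 1.0, -0.001], [-1.0, 0.0, 0.0]]
ft_force: [-0.2, 0.5, -1.4]
width: 0.0619
```

Run:
```python
from h import *
shot('top','t6');shot('side','s6');s=sense(); print(s['time'],s['tcp_pos'],s['ft_force'],s['width'])
r=lambda i,u,v,w,h:cv2.resize(i[v:v+h,u:u+w],(400,300),interpolation=cv2.INTER_CUBIC)
a=cv2.imread('pics/t6.png');b=cv2.imread('pics/s6.png')
cv2.imwrite('pics/c6.png',np.hstack([r(a,210,120,120,90),r(b,240,125,160,120)]))
```

```text
31.1 [0.6902648  0.01467725 0.13975105] [-0.06033285 -0.7592532  -2.38660509] 0.06195613268552955
```

View pics/c6.png

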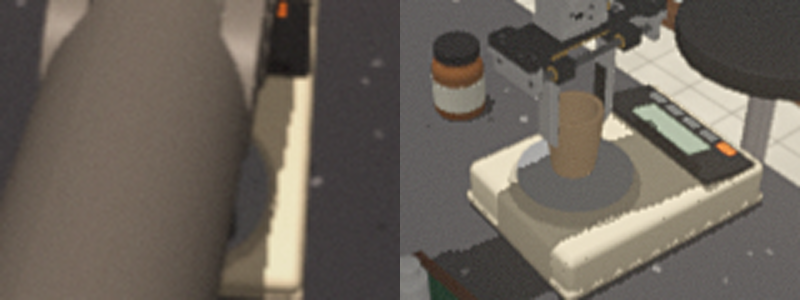

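The crucible is upright over the middle of the pan; I set it down in fine steps.

Request:
servo_tool(increments="0.1 0 0 0; 0.2 0 0 0; 0.3 0 0 0; 0.3 0 0 0")

```text
time: 31.6
tcp_pos: [0.6901, 0.0147, 0.1363]
ee_rot: [[-0.0, 0.001, 1.0], [-0.0, 1.0, -0.001], [-1.0, -0.0, -0.0]]
ft_force: [0.2, 1.7, -2.0]
width: 0.0621
```

Request:
servo_tool(increments="0.1 0 0 0; 0.1 0 0 0")

```text
time: 31.85
tcp_pos: [0.6902, 0.0147, 0.1357]
ee_rot: [[0.0, 0.001, 1.0], [0.0, 1.0, -0.001], [-1.0, 0.0, 0.0]]
ft_force: [-0.2, 0.1, 0.4]
width: 0.0619
```

Request:
servo_tool(increments="0.05 0 0 0; 0.05 0 0 0")

```text
time: 32.1
tcp_pos: [0.6903, 0.0147, 0.1356]
ee_rot: [[0.0, 0.001, 1.0], [0.0, 1.0, -0.001], [-1.0, 0.0, 0.0]]
ft_force: [-2.2, 0.8, 6.8]
width: 0.062
```

Standing on the pan; release, rise and back away.

Request:
servo_tool(increments="0 0 0 0; 0 0 0 0; 0 0 0 0; 0 0 0 0; 0 0 0 0; 0 0 0 0; 0 0 0 0", claw=1)

```text
time: 32.98
tcp_pos: [0.6901, 0.0146, 0.135]
ee_rot: [[-0.0, 0.001, 1.0], [-0.0, 1.0, -0.001], [-1.0, -0.0, -0.0]]
ft_force: [-0.6, -0.2, -0.7]
width: 0.0937
```

Request:
servo_tool(increments="-1 0 0 0; -3 0 0 0; -6 0 0 0; -9 0 0 0; -12 0 0 0; -15 0.5 -0.5 0; -16 3 -2 0; -16 7 -4 0; -16 12 -6 0; -16 17 -9 0; -16 22 -12 0; -16 27 -14 0; -16 31 -15 0; -16 33 -16 0; -16 33 -16 0; -16 33 -16 0")

```text
time: 34.98
tcp_pos: [0.5312, 0.3429, 0.2955]
ee_rot: [[0.001, 0.003, 1.0], [-0.0, 1.0, -0.003], [-1.0, -0.0, 0.001]]
ft_force: [0.5, -0.8, 0.2]
width: 0.0941
```

Run:
```python
from h import *
a,d=shot('top','t7');shot('side','s7');s=sense(); print(s['time'],s['tcp_pos'],s['ft_force'],s['width'])
P=cloud('top',d); w=(abs(P[...,2]-.165)<.004)&(np.hypot(P[...,0]-.69,P[...,1]-.0145)<.06); print('crucible rim',cv2.minEnclosingCircle((P[w][:,:2]*1000).astype(np.float32)),w.sum())
a=cv2.imread('pics/t7.png');b=cv2.imread('pics/s7.png')
cv2.imwrite('pics/c7.png',np.hstack([cv2.resize(a[100:330,80:460],(440,266)),cv2.resize(b[110:420,180:460],(294,325))[:266]]))
```

```text
35.075 [0.53120552 0.3429923  0.29535237] [-0.36160959 -0.61435483  0.70370829] 0.09396363429250734
crucible rim ((689.2057495117188, 17.171337127685547), 31.114845275878906) 138
```

View pics/c7.png

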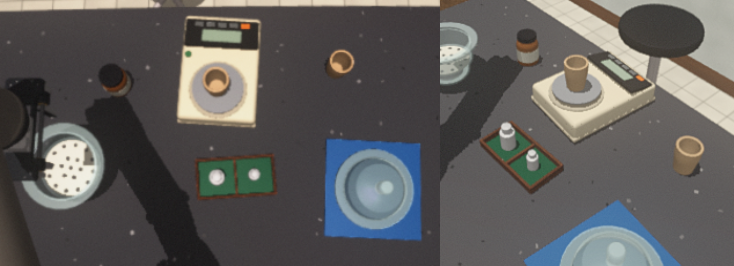

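The picture shows the crucible upright mid-pan at (216,80), the lid on the mat at (374,189), the weight in the left half of the tray at (217,178), and the bystanders where they were. I hand in.

```bash
python3 -c "
from cell import *
print(close_job())"
```

```text
the job is handed in; nothing more can be done
None
```

The job is done and handed in at about 35 s of robot time. I moved the 500 g weight to the empty half of the tray, laid the lid knob up on the mat, and stood the crucible on the pan. The desiccator is left open.

**Last checks:**
- **Crucible:** upright, its rim centre measured at (0.689, 0.017) m against the pan middle at about (0.690, 0.0145) m, so roughly 3 mm off.
- **Lid:** within about 1 mm of the mat's middle by the top picture, flat, with the whole rim on the mat.
- **Weight:** upright, released at (0.471, 0.018) m, within about 2 mm of the empty half's middle.
- **Bystanders:** the small weight, spare crucible and jar looked unmoved in the pictures. I judged this by eye and did not measure it.
- **Robot:** clear of everything, with the gripper open.

Setting-down forces read at the wrist were about 34 N for the weight, 15 N for the lid and 7 N for the crucible. No check failed. The only disagreements were a few millimetres between the two cameras and the depth readings.

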